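Buzz a visitor in at the hallway door-entry station

TASK

A visitor is ringing at the street door: let them in with the intercom on the hallway shelf. Press the green end of the call rocker right down to open the line, then press the blue door-release key and hold it fully down for two seconds, let it go, and press the red end of the rocker right down to close the line. Only press: do not press the other two keys, do not push or lift the intercom out of its place, and leave the small things around it where they are.

Things in the scene. Friction and masses are not known exactly. Their poses are not given: they have to be found in the camera images.
- station: White intercom slab, 220 mm wide (y) by 155 mm, loose (0.7-1.2 kg) on a flat desk stand. Origin: footprint centre on the shelf; x away from user, y to user's left. Face slopes 15 deg: 31 mm high at the near edge, 71 mm at the far. Far half: screen, speaker. Near half, row at x = -41 mm, left to right: green/red rocker (pivot y = 60 mm), blue door key (0), grey light key (-44), grey view key (-86).
- call_rocker (a joint): call rocker, 60 mm along the station's y, 26 mm wide, tipping about its middle. +0.14 rad: green (left) end fully down, line open; -0.14: red (right) end fully down, line closed. Stays where left; an end takes about 2.5 N and moves about 5.6 mm from stop to stop. Starts at or near the red stop.
- rocker_green (a point): middle of the top of the rocker's green (left) end, 20 mm from the pivot line; moves with the rocker, is about 10 mm above the sloping face when the rocker is level (about 7 mm when fully down, 13 mm when fully up). Axes turn with the rocker; when it is level: z straight out of the face, x up the slope, y to the user's left.
- rocker_red (a point): middle of the top of the rocker's red (right) end, 20 mm from the pivot line; otherwise as rocker_green.
- door_key (a joint): travel of the blue door-release key (white key sign) into the face: 0 up, 0.0045 m fully down. Sprung: 1 N to start it, 3 N at the bottom; it springs back when let go.
- door_key_top (a point): centre of the top of the blue door-release key, at station y = 0. The cap is round, 24 mm across, its top 7.5 mm above the sloping face when up. The point's z axis points straight out of the sloping face, its x axis up the slope (away from the user), its y axis to the user's left.
- light_key (a joint): travel of the grey stair-light key with the yellow bulb sign: 0 up, 0.0045 m fully down, sprung like the door key. Not to be pressed.
- light_key_top (a point): centre of the top of the light key, at station y = -44 mm. The cap is round, 24 mm across, its top 7.5 mm above the sloping face when up. The point's z axis points straight out of the sloping face, its x axis up the slope (away from the user), its y axis to the user's left.
- view_key (a joint): travel of the grey view key with the black camera sign: 0 up, 0.0045 m fully down, sprung like the door key. Not to be pressed.
- view_key_top (a point): centre of the top of the view key, at station y = -86 mm. The cap is round, 24 mm across, its top 7.5 mm above the sloping face when up. The point's z axis points straight out of the sloping face, its x axis up the slope (away from the user), its y axis to the user's left.
- stopper: orange silicone bottle stopper standing on its wide head: head 34 mm across and 12 mm high, plug tapering to 18 mm, 40 mm high in all; origin at the centre of its underside. A bystander: leave it where it is.
- pot: tiny blue ceramic pot, 36 mm across the rim, 24 mm at the foot, 28 mm high, open on top; origin at the centre of its underside. A bystander: leave it where it is.
- keyring: bare stainless-steel keyring loop lying flat, 36 mm outside diameter, 4 mm thick; origin at its centre on the shelf. A bystander: leave it where it is.
- clothes_peg: wooden clothes peg lying on its side, 72 mm long (its x), about 18 mm wide, 9 mm high (its coil pin 11 mm); origin at the centre of its underside. A bystander: leave it where it is.

How it is judged:
By the outcome, as a careful person would: the job done as asked, in the order asked, and still so for the second after the job is handed in, with the robot touching nothing.
It also fails if it takes over 58 s, if anything falls off the work surface, if the arm or the gripper's body presses on something with over 40 N, if the wrist force passes 120 N, or if a joint passes its speed limit or range.

ROBOT

A 6-joint arm with a two-finger parallel gripper is mounted at the origin on the work surface. World frame = base frame: x ahead of the robot, y to its left, z up, the work surface at z = 0. Lengths are in m, angles in rad, forces in N, time in s.
With the tool pointing down it reaches from about 0.275 to 0.825 m from the base axis. Payload 4.9 kg.
Tool frame: the origin (TCP) lies at the centre of the arm's flange, where the gripper is bolted on; the fingertips stand 173 mm ahead of it and the grasp point (between the pads) lies 155 mm ahead of it; z points along the fingers, y is the line along which they close (so a half turn about z gives the same grasp; the last joint's range is limited). The gripper opens to 85 mm and grips with 20 to 120 N. Pads are 22 mm wide; open, the fingers measure 114 mm over their backs; the gripper's body (76 mm by 85 mm) begins 54 mm behind the grasp point. The pads swing forward as they close: fully open they stand 13 mm farther back than shut.
Start: joints at [1.192, 0.326, -0.193, 1.052, 0, 1.437], TCP at [0.133, 0.534, 0.405] pointing down, gripper open.
Joint ranges: [-2.65, 2.65], [-0.97, 1.79], [-1.3, 1.35], [-1.93, 2.1], [-1.47, 1.37], [-3.14, 3.14]. Speed limits (rad/s): [2.57, 2.57, 3.14, 3.14, 3.14, 3.14].

INTERFACE

Orientations are given as a unit quaternion [w, x, y, z].
In Python, from rig import manip, cams gives the robot as it stands. The module is installed in compiled form; this text tells all that it offers.
- The arm moves only by the shell command python3 -m inch 'ROWS' [FORCE]. ROWS is JSON, a list of rows, each an object with "gripper": the closure in counts, from 0 (fully open) to 255 (shut); "dp": the shift along the world's x, y, z scaled (see below), a list of three; "yaw": the turn about the world's z scaled (see below). A call has 1 to 12 rows; each row is the pose to reach, as a shift and turn from the pose commanded when the call began, turning the shorter way round; what a row does not reach only later rows make up. The controller multiplies each number of a shift by 15 cm and each number of a turn by pi rad. A row lasts 1/10 s, in which the tool goes at most 50 mm and 8.59 degrees, less where a joint would pass 70% of its speed; a pose out of reach is approached as far as the arm can. A call with a number of a shift or a turn outside -1 to 1 is refused whole. A call with a gripper value outside its range is refused whole. The fingers move at their own pace and stop on an object; FORCE is the grip in N (left out, the last holds). Time passes only in rows, so rows that repeat a pose let the fingers close. It gives the time, the measured TCP pose, the force, the opening and the grip force at its end, in the units of the state.
- manip.get_obs(): the state, without advancing time (a new reading comes with each control period).
- cams.get_image(name): name is "scene" or "side" or "wrist"; returns a dict with "frame" (480x640x3 uint8, red, green, blue), "mtx" (3x3 intrinsics, pixels), "extrinsics" (4x4, takes a point from camera to world coordinates); the wrist camera has in their place "T_tool_cam" (4x4, takes a point from camera to tool coordinates, whose origin is the TCP and whose axes are the flange's). Camera axes: x right, y down, z forward; pixel columns grow to the right and rows downward; lengths in m; the calibration is good to about 2 mm. A picture is of the moment at which its call begins: read the wrist's pose just before it. There is no depth.
- manip.sign_off(): hands the job in; it is judged then, once.
The state is a dict: "clock": time; "joint_pos": joint angles; "joint_velocities": joint speeds; "effort": joint torques, N m; "tool_pos": TCP position; "ee_rot": TCP orientation; "ft_force": force on the tool from outside, world axes, zero at the start; "ft_torque": the same for the moment, N m; "grip_width": finger opening in m; "finger_force": force on a finger pad.
Only numpy, scipy, OpenCV 4.12 (cv2) and the standard library are available. Lean on these libraries where they do the work, as an engineer would, in place of code of your own. Each camera call takes 0.05 s, during which the arm holds its last target. There are 200 camera calls.

## Working session

There is one attempt and no reset: what is moved stays moved. The work goes in short steps, Python scripts to look and compute and a shell command to move; the robot and the scene stay as the last step left them, time stands still between calls to the robot, and variables do not carry over. Pictures are saved under pics/ and viewed, at most 10 in all, crops included, and the job is handed in when it is done.

```bash
mkdir -p pics
cat > snap.py <<'E'
import sys,cv2
from rig import manip,cams
for n in sys.argv[2:]:
    o=manip.get_obs(); d=cams.get_image(n)
    cv2.imwrite(f'pics/{n}_{sys.argv[1]}.png',d['frame'][:,:,::-1])
    import numpy as np
    np.savez(f'pics/{n}_{sys.argv[1]}.npz',frame=d['frame'],mtx=d['mtx'],E=d['extrinsics'] if 'extrinsics' in d else d['T_tool_cam'],p=o['tool_pos'],q=o['ee_rot'])
print(o['clock'],o['tool_pos'],o['ee_rot'],o['ft_force'],o['grip_width'])
E
python3 snap.py 0 scene side
```

```text
0.05 [0.13317875 0.53334189 0.40390251] [-2.34560420e-04  1.22111675e-01  9.92515987e-01 -8.36392045e-04] [0.65831149 0.06774499 0.71317137] 0.08543682969101384
```

View pics/scene_0.png

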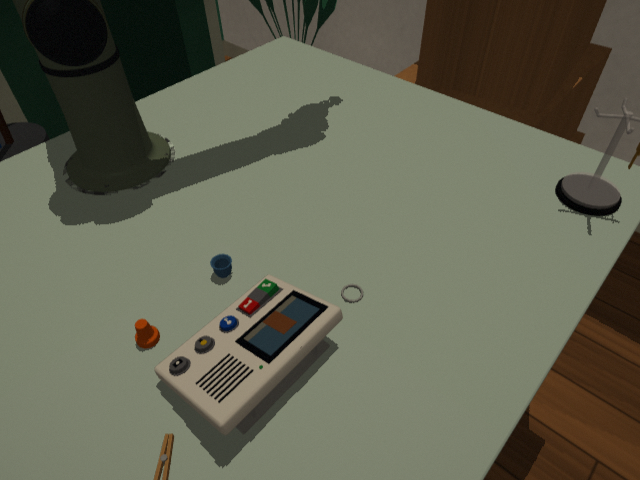

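View pics/side_0.png

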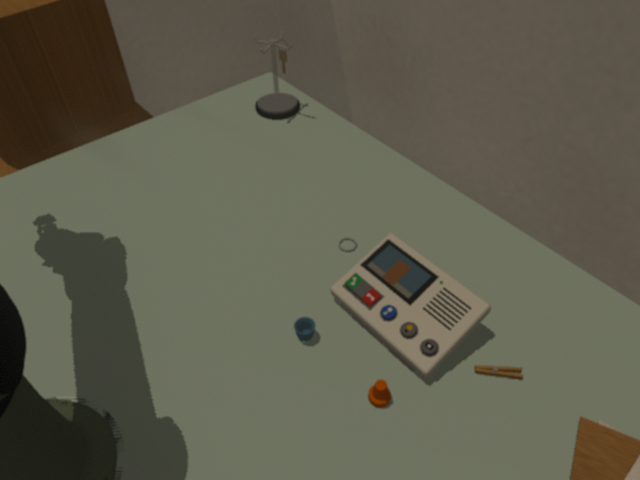

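Both views show the station with its rocker (scene: green ~(267,288), red ~(248,305); side: green ~(355,285), red ~(371,298)). The blue key is at scene (229,323) and side (388,313). The stopper and pot sit on the near side, the keyring and peg at the ends. Next I triangulate the controls.

```bash
cat > tri.py <<'E'
import numpy as np,cv2
D={n:np.load(f'pics/{n}_0.npz') for n in('scene','side')}
roi={'scene':(150,270,345,430),'side':(325,230,495,375)}
def blob(f,n,lo,hi,r):
    h=cv2.cvtColor(f,cv2.COLOR_RGB2HSV); m=cv2.inRange(h,lo,hi); k=np.zeros_like(m); k[r[1]:r[3],r[0]:r[2]]=1
    c,l,s,ce=cv2.connectedComponentsWithStats(m*k); i=1+np.argmax(s[1:,4]); return ce[i],s[i]
def ray(d,u):
    E=d['E'];v=E[:3,:3]@np.linalg.inv(d['mtx'])@[u[0],u[1],1];return E[:3,3],v/np.linalg.norm(v)
def tri(us):
    A=np.zeros((3,3));b=np.zeros(3);R=[ray(D[n],us[n]) for n in D]
    for o,v in R:
        P=np.eye(3)-np.outer(v,v);A+=P;b+=P@o
    x=np.linalg.solve(A,b);return x,[round(1e3*np.linalg.norm((np.eye(3)-np.outer(v,v))@(x-o)),1) for o,v in R]
if __name__=='__main__':
    for nm,lo,hi,hand in(('green',(50,120,40),(80,255,255),0),('red',(173,130,60),(180,255,255),0),('blue',(105,150,60),(125,255,255),0),
       ('light',0,0,{'scene':(204,343),'side':(409,330)}),('view',0,0,{'scene':(179,365),'side':(429,347)})):
        us=hand or {}
        if not hand:
            rois={'scene':(235,270,285,320),'side':(340,270,385,310)} if nm!='blue' else {'scene':(217,312,242,335),'side':(378,302,400,322)}
            for n in D: us[n],s=blob(D[n]['frame'],n,lo,hi,rois[n]); print(n,us[n].round(1),s)
        x,e=tri(us);print(nm,x.round(4),e)
    for nm,us in(('pot',{'scene':(221,260),'side':(305,324)}),('stopper top',{'scene':(141,324),'side':(380,383)})):print(nm,*tri(us))
E
python3 tri.py; python3 -c "
import numpy as np;print(np.load('pics/scene_0.npz')['E'].round(3))"
```

```text
scene [268.8 287.6] [258 279  21  18 172]
side [353.5 282.1] [346 274  16  16  82]
green [ 0.5286 -0.0566  0.0456] [np.float64(0.0), np.float64(0.0)]
scene [259. 306.] [259 306   1   1   1]
[[ 0.746  0.47  -0.472  0.886]
 [ 0.666 -0.542  0.512 -0.328]
 [-0.015 -0.697 -0.717  0.594]
 [ 0.     0.     0.     1.   ]]Traceback (most recent call last):
  File "tri.py", line 20, in <module>
    for n in D: us[n],s=blob(D[n]['frame'],n,lo,hi,rois[n]); print(n,us[n].round(1),s)
                        ~~~~^^^^^^^^^^^^^^^^^^^^^^^^^^^^^^^
  File "tri.py", line 6, in blob
    c,l,s,ce=cv2.connectedComponentsWithStats(m*k); i=1+np.argmax(s[1:,4]); return ce[i],s[i]
                                                        ~~~~~~~~~^^^^^^^^^
    return _wrapfunc(a, 'argmax', axis=axis, out=out, **kwds)
    return bound(*args, **kwds)
ValueError: attempt to get argmax of an empty sequence
```

```bash
sed -i 's/(173,130,60),(180/(0,150,60),(10/' tri.py; python3 tri.py
```

```text
scene [268.8 287.6] [258 279  21  18 172]
side [353.5 282.1] [346 274  16  16  82]
green [ 0.5286 -0.0566  0.0456] [np.float64(0.0), np.float64(0.0)]
scene [249.2 305.3] [239 297  21  17 183]
side [370.6 297.3] [361 288  19  18 148]
red [ 0.5296 -0.0975  0.0438] [np.float64(0.1), np.float64(0.1)]
scene [227.3 322.2] [220 316  16  12 100]
side [390.2 314.5] [384 310  11   8  41]
blue [ 0.5294 -0.1407  0.0444] [np.float64(2.5), np.float64(2.5)]
light [ 0.5308 -0.182   0.044 ] [np.float64(0.9), np.float64(0.9)]
view [ 0.5318 -0.2237  0.0433] [np.float64(0.0), np.float64(0.0)]
pot [ 0.41897722 -0.06134312  0.03127003] [np.float64(0.3), np.float64(0.3)]
stopper top [ 0.43438755 -0.21826986  0.0395226 ] [np.float64(1.3), np.float64(1.3)]
```

```bash
python3 -m inch '[{"gripper":255,"dp":[0.6,-1,0],"yaw":-0.1},{"gripper":255,"dp":[0.6,-1,0],"yaw":-0.1},{"gripper":255,"dp":[0.6,-1,0],"yaw":-0.1},{"gripper":255,"dp":[0.6,-1,0],"yaw":-0.1},{"gripper":255,"dp":[0.6,-1,0],"yaw":-0.1}]' 40
python3 -m inch '[{"gripper":255,"dp":[0.6,-1,0],"yaw":-0.1},{"gripper":255,"dp":[0.6,-1,0],"yaw":-0.1},{"gripper":255,"dp":[0.6,-1,0],"yaw":-0.1},{"gripper":255,"dp":[0.6,-1,0],"yaw":-0.1}]'
python3 -m inch '[{"gripper":255,"dp":[0.6,-1,0],"yaw":-0.1},{"gripper":255,"dp":[0.6,-1,0],"yaw":-0.1},{"gripper":255,"dp":[0.6,-1,0],"yaw":-0.1},{"gripper":255,"dp":[0.6,-1,0],"yaw":-0.1}]'
python3 -m inch '[{"gripper":255,"dp":[0.6,-1,-0.5],"yaw":-0.11},{"gripper":255,"dp":[0.6,-1,-0.5],"yaw":-0.11},{"gripper":255,"dp":[0.6,-1,-0.5],"yaw":-0.11},{"gripper":255,"dp":[0.6,-1,-0.5],"yaw":-0.11},{"gripper":255,"dp":[0.6,-1,-0.5],"yaw":-0.11},{"gripper":255,"dp":[0.6,-1,-0.5],"yaw":-0.11}]'
python3 snap.py 1 wrist; python3 -c "
import numpy as np;print(np.load('pics/wrist_1.npz')['E'].round(3))"
```

```text
clock: 0.6
tool_pos: [0.2242, 0.3813, 0.4045]
ee_rot: [0.0, 0.278, 0.961, -0.001]
ft_force: [-0.1, 0.8, 0.8]
grip_width: 0.0125
finger_force: 0.0
clock: 1.0
tool_pos: [0.3142, 0.232, 0.4047]
ee_rot: [0.0, 0.424, 0.906, -0.0]
ft_force: [0.2, -0.1, 0.3]
grip_width: -0.0001
finger_force: 0.0
clock: 1.4
tool_pos: [0.4051, 0.0815, 0.4047]
ee_rot: [0.001, 0.561, 0.828, 0.0]
ft_force: [-0.3, 0.7, 0.0]
grip_width: 0.0001
finger_force: 0.0
clock: 2.0
tool_pos: [0.4935, -0.0663, 0.3288]
ee_rot: [-0.001, 0.694, 0.72, -0.0]
ft_force: [-1.1, 0.3, -0.0]
grip_width: 0.0003
finger_force: 0.0
2.0 [ 0.4934629  -0.06625307  0.32875802] [-1.22315072e-03  6.93808036e-01  7.20158910e-01 -2.40935562e-04] [-1.11468075  0.33943507 -0.00431942] 0.0003305976362056905
[[ 0.    -0.956 -0.293  0.074]
 [ 1.    -0.     0.001  0.001]
 [-0.001 -0.293  0.956  0.03 ]
 [ 0.     0.     0.     1.   ]]
```

View pics/wrist_1.png

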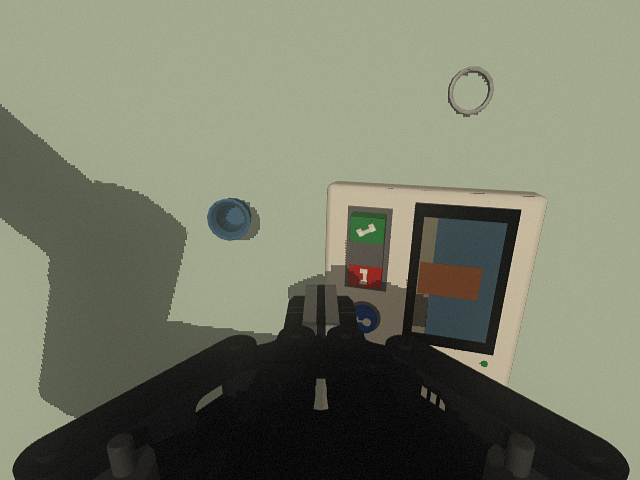

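The wrist view shows the green end at about (367,228), red at (364,276) and blue at (367,318). The closed fingertips end near (321,285). The pot is at (230,219) and the keyring at (471,91), both well clear. Now I cast rays onto planes at the known heights.

```bash
cat > w.py <<'E'
import numpy as np,cv2,sys
from scipy.spatial.transform import Rotation as R
d=np.load(f'pics/wrist_{sys.argv[1]}.npz'); q=d['q']; T=np.eye(4); T[:3,:3]=R.from_quat([*q[1:],q[0]]).as_matrix(); T[:3,3]=d['p']
E=T@d['E']; K=d['mtx']; h=cv2.cvtColor(d['frame'],cv2.COLOR_RGB2HSV)
def plane(u,z):
    v=E[:3,:3]@np.linalg.inv(K)@[*u,1]; return (E[:3,3]+v*(z-E[2,3])/v[2]).round(4)
def blob(lo,hi,r):
    m=cv2.inRange(h,lo,hi); k=np.zeros_like(m); k[r[1]:r[3],r[0]:r[2]]=1
    _,_,s,c=cv2.connectedComponentsWithStats(m*k); i=1+np.argmax(s[1:,4]); return s[i],c[i]
def proj(p):
    c=np.linalg.inv(E)@[*p,1]; u=K@c[:3]; return (u/u[2])[:2].round(1)
E
cat > a.py <<'E'
from w import *
for n,lo,hi,r,z in(('green',(50,120,30),(80,255,255),(340,200,395,250),.053),('red',(0,150,40),(10,255,255),(340,255,395,295),.048),('blue',(105,150,30),(125,255,255),(345,300,385,337),.0475)):
    s,c=blob(lo,hi,r); u=(s[0]+s[2]/2-.5,s[1]+s[3]/2-.5); print(n,s,u,plane(u,z))
print('rocker rect',[plane(u,.050) for u in((348,207),(392,208),(346,288),(386,291))])
print('near corner',plane((329,184),.031),'far',plane((546,196),.071))
t=T[:3,3]+T[:3,2]*.173
print('tip',t,[proj(t+T[:3,:3]@np.array(o)) for o in((0,0,0),(.011,0,0),(-.011,0,0),(0,.0145,0),(.011,0,-.013))],K[0,0])
E
python3 a.py 1
```

```text
green [350 215  35  29 706] (np.float64(367.0), np.float64(229.0)) [ 0.5285 -0.0582  0.053 ]
red [349 264  34  25 598] (np.float64(365.5), np.float64(276.0)) [ 0.531 -0.098  0.048]
blue [358 321  19  12  73] (np.float64(367.0), np.float64(326.5)) [ 0.5357 -0.1433  0.0475]
rocker rect [array([ 0.5136, -0.0428,  0.05  ]), array([ 0.5461, -0.0423,  0.05  ]), array([ 0.516, -0.108,  0.05 ]), array([ 0.5479, -0.1094,  0.05  ])]
near corner [ 0.4994 -0.029   0.031 ] far [ 0.6434 -0.0261  0.071 ]
tip [ 0.49310028 -0.06601948  0.15575855] [array([317.7, 301.6]), array([317.6, 279.6]), array([317.8, 322.7]), array([349.2, 301.6]), array([317.4, 292.3])] 342.9145466882458
```

```bash
python3 -m inch '[{"gripper":255,"dp":[0.2,0.1,-0.3],"yaw":0},{"gripper":255,"dp":[0.2,0.1,-0.58],"yaw":0},{"gripper":255,"dp":[0.2,0.1,-0.58],"yaw":0},{"gripper":255,"dp":[0.2,0.1,-0.58],"yaw":0},{"gripper":255,"dp":[0.2,0.1,-0.58],"yaw":0}]'
python3 -m inch '[{"gripper":255,"dp":[0,0,-0.02],"yaw":0},{"gripper":255,"dp":[0,0,-0.04],"yaw":0},{"gripper":255,"dp":[0,0,-0.05],"yaw":0},{"gripper":255,"dp":[0,0,-0.05],"yaw":0}]'
python3 snap.py 2 wrist side
```

```text
clock: 2.55
tool_pos: [0.5239, -0.0509, 0.245]
ee_rot: [0.001, 0.693, 0.721, 0.001]
ft_force: [0.1, -0.6, 0.2]
grip_width: -0.0001
finger_force: 0.0
clock: 2.95
tool_pos: [0.5232, -0.0515, 0.2353]
ee_rot: [0.0, 0.694, 0.72, 0.0]
ft_force: [-0.0, 1.3, 0.8]
grip_width: -0.0002
finger_force: 0.0
3.0 [ 0.52322735 -0.05149846  0.23531771] [4.18906212e-05 6.93649831e-01 7.20312370e-01 2.56490993e-05] [ 0.66193164 -0.51435481 -0.60068682] 0.00020249231446014773
```

View pics/wrist_2.png

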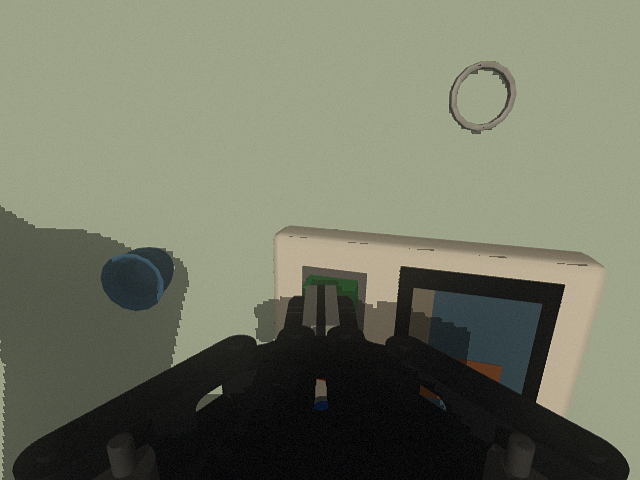

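The tips at (321,286) sit over the green end (305–357, 277–297), clear of everything else. I press down in small steps, reading the force.

```bash
python3 -m inch '[{"gripper":255,"dp":[0,0,-0.02],"yaw":0},{"gripper":255,"dp":[0,0,-0.04],"yaw":0},{"gripper":255,"dp":[0,0,-0.05],"yaw":0},{"gripper":255,"dp":[0,0,-0.05],"yaw":0}]'
python3 -m inch '[{"gripper":255,"dp":[0,0,-0.01],"yaw":0},{"gripper":255,"dp":[0,0,-0.02],"yaw":0},{"gripper":255,"dp":[0,0,-0.02],"yaw":0}]'
python3 -m inch '[{"gripper":255,"dp":[0,0,-0.01],"yaw":0},{"gripper":255,"dp":[0,0,-0.02],"yaw":0},{"gripper":255,"dp":[0,0,-0.02],"yaw":0}]'
```

```text
clock: 3.45
tool_pos: [0.5233, -0.0513, 0.2274]
ee_rot: [-0.0, 0.694, 0.72, 0.0]
ft_force: [1.0, 0.1, 0.5]
grip_width: 0.0002
finger_force: 0.3
clock: 3.75
tool_pos: [0.5234, -0.0513, 0.2247]
ee_rot: [0.0, 0.693, 0.72, 0.0]
ft_force: [-0.9, 0.7, 0.8]
grip_width: -0.0003
finger_force: 0.7
clock: 4.05
tool_pos: [0.5234, -0.0513, 0.2216]
ee_rot: [0.0, 0.694, 0.72, 0.0]
ft_force: [0.2, 1.6, 2.5]
grip_width: 0.0004
finger_force: 1.4
```

```bash
for i in 1; do :; done
python3 -m inch '[{"gripper":255,"dp":[0,0,-0.01],"yaw":0},{"gripper":255,"dp":[0,0,-0.01],"yaw":0}]'
python3 -m inch '[{"gripper":255,"dp":[0,0,-0.01],"yaw":0},{"gripper":255,"dp":[0,0,-0.01],"yaw":0}]'
python3 snap.py 3 side
```

```text
clock: 4.25
tool_pos: [0.5235, -0.0513, 0.2206]
ee_rot: [0.0, 0.694, 0.72, 0.0]
ft_force: [0.6, 2.6, 8.0]
grip_width: 0.0004
finger_force: 4.1
clock: 4.45
tool_pos: [0.5237, -0.0512, 0.2202]
ee_rot: [0.001, 0.693, 0.72, 0.001]
ft_force: [-2.0, 3.5, 16.8]
grip_width: 0.0003
finger_force: 8.8
4.45 [ 0.52368888 -0.05120821  0.22021611] [5.08432537e-04 6.93458231e-01 7.20496288e-01 7.22743737e-04] [-1.96029767  3.5416744  16.80379858] 0.00030193044607804983
```

Hard stop reached (16.8 N at z = 0.220). Now I lift straight up, look, and move over the blue key.

```bash
python3 -m inch '[{"gripper":255,"dp":[0,0,0.1],"yaw":0},{"gripper":255,"dp":[0,0,0.2],"yaw":0},{"gripper":255,"dp":[0.01,-0.3,0.2],"yaw":0},{"gripper":255,"dp":[0.01,-0.575,0.2],"yaw":0},{"gripper":255,"dp":[0.01,-0.575,0.2],"yaw":0},{"gripper":255,"dp":[0.01,-0.575,0.2],"yaw":0}]'
python3 snap.py 4 wrist side
```

```text
clock: 5.1
tool_pos: [0.5242, -0.1386, 0.2481]
ee_rot: [-0.001, 0.694, 0.72, -0.001]
ft_force: [-0.5, 0.6, 0.2]
grip_width: -0.0002
finger_force: 0.0
5.15 [ 0.52411679 -0.13765354  0.24802166] [-8.25312978e-04  6.93880853e-01  7.20089171e-01 -5.16730056e-04] [-0.91881366  0.50974315  0.31932895] -0.00010337960469288024
```

View pics/wrist_4.png

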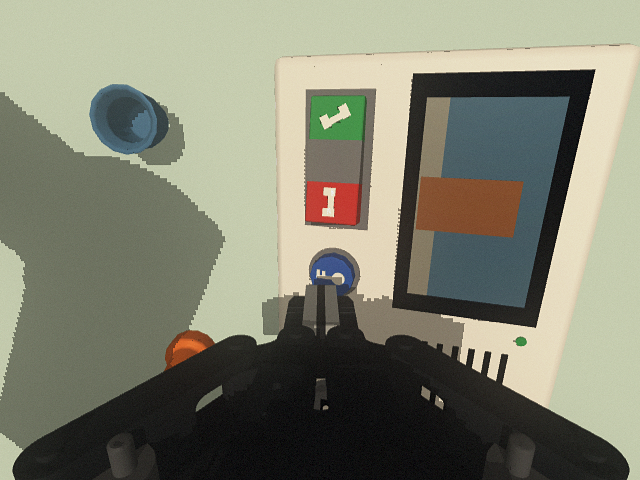

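The rocker is tipped to green. The blue key's ring is centred at about (334,274), with the fingertips below it at (321,290). I refine the key and red-end positions by ray casting.

```bash
cat > b.py <<'E'
from w import *
s,c=blob((105,150,30),(125,255,255),(300,240,365,300)); print(s,'left/right/top of cap',plane((s[0],272),.0475),plane((s[0]+s[2],272),.0475),plane((332,s[1]),.0475))
print('ring centre',plane((334,274),.041))
for n,lo,hi,r,z in(('green',(50,120,30),(80,255,255),(300,80,380,150),.047),('red',(0,150,40),(10,255,255),(300,170,380,230),.053)):
    s,c=blob(lo,hi,r); print(n,s,plane(c,z))
print('tip',proj(T[:3,3]+T[:3,2]*.173),proj(T[:3,3]+T[:3,:3]@[.011,0,.173]))
E
python3 b.py 4
```

```text
[344 277   5   8  15] left/right/top of cap [ 0.5376 -0.1348  0.0475] [ 0.5403 -0.1348  0.0475] [ 0.5313 -0.138   0.0475]
ring centre [ 0.5327 -0.1389  0.041 ]
green [ 310   96   55   44 1915] [ 0.5301 -0.0569  0.047 ]
red [ 305  181   57   44 1920] [ 0.5301 -0.0964  0.053 ]
tip [317.7 301.6] [317.6 279.6]
```

```bash
python3 -m inch '[{"gripper":255,"dp":[0.01,0.005,-0.1],"yaw":0},{"gripper":255,"dp":[0.01,0.005,-0.17],"yaw":0},{"gripper":255,"dp":[0.01,0.005,-0.17],"yaw":0},{"gripper":255,"dp":[0.01,0.005,-0.17],"yaw":0}]'
python3 -m inch '[{"gripper":255,"dp":[0,0,-0.01],"yaw":0},{"gripper":255,"dp":[0,0,-0.02],"yaw":0},{"gripper":255,"dp":[0,0,-0.02],"yaw":0}]'
python3 -m inch '[{"gripper":255,"dp":[0,0,-0.01],"yaw":0},{"gripper":255,"dp":[0,0,-0.01],"yaw":0},{"gripper":255,"dp":[0,0,-0.01],"yaw":0}]'
```

```text
clock: 5.6
tool_pos: [0.5261, -0.1362, 0.2229]
ee_rot: [-0.001, 0.693, 0.721, -0.0]
ft_force: [-0.8, -0.8, 0.3]
grip_width: -0.0002
finger_force: 0.0
clock: 5.9
tool_pos: [0.5266, -0.1369, 0.2205]
ee_rot: [0.0, 0.694, 0.72, 0.0]
ft_force: [0.6, 0.1, 1.8]
grip_width: -0.0005
finger_force: 0.7
clock: 6.2
tool_pos: [0.5266, -0.137, 0.219]
ee_rot: [0.0, 0.694, 0.72, 0.0]
ft_force: [0.7, 0.8, 2.7]
grip_width: 0.0001
finger_force: 1.1
```

```bash
python3 -m inch '[{"gripper":255,"dp":[0,0,-0.01],"yaw":0},{"gripper":255,"dp":[0,0,-0.02],"yaw":0},{"gripper":255,"dp":[0,0,-0.02],"yaw":0}]'
python3 -m inch '[{"gripper":255,"dp":[0,0,-0.01],"yaw":0},{"gripper":255,"dp":[0,0,-0.01],"yaw":0}]'
```

```text
clock: 6.5
tool_pos: [0.5268, -0.137, 0.2169]
ee_rot: [0.001, 0.694, 0.72, 0.0]
ft_force: [-1.1, 1.9, 11.8]
grip_width: 0.0
finger_force: 6.1
clock: 6.7
tool_pos: [0.5268, -0.137, 0.2165]
ee_rot: [0.001, 0.694, 0.72, 0.001]
ft_force: [-3.7, 1.8, 21.0]
grip_width: 0.0001
finger_force: 10.8
```

Bottomed out at 21 N; now holding.

```bash
python3 -m inch '[{"gripper":255,"dp":[0,0,0],"yaw":0},{"gripper":255,"dp":[0,0,0],"yaw":0},{"gripper":255,"dp":[0,0,0],"yaw":0},{"gripper":255,"dp":[0,0,0],"yaw":0},{"gripper":255,"dp":[0,0,0],"yaw":0},{"gripper":255,"dp":[0,0,0],"yaw":0},{"gripper":255,"dp":[0,0,0],"yaw":0},{"gripper":255,"dp":[0,0,0],"yaw":0},{"gripper":255,"dp":[0,0,0],"yaw":0},{"gripper":255,"dp":[0,0,0],"yaw":0},{"gripper":255,"dp":[0,0,0],"yaw":0},{"gripper":255,"dp":[0,0,0],"yaw":0}]'
python3 -m inch '[{"gripper":255,"dp":[0,0,0],"yaw":0},{"gripper":255,"dp":[0,0,0],"yaw":0},{"gripper":255,"dp":[0,0,0],"yaw":0},{"gripper":255,"dp":[0,0,0],"yaw":0},{"gripper":255,"dp":[0,0,0],"yaw":0},{"gripper":255,"dp":[0,0,0],"yaw":0},{"gripper":255,"dp":[0,0,0],"yaw":0},{"gripper":255,"dp":[0,0,0],"yaw":0},{"gripper":255,"dp":[0,0,0],"yaw":0},{"gripper":255,"dp":[0,0,0],"yaw":0},{"gripper":255,"dp":[0,0,0],"yaw":0}]'
```

```text
clock: 7.9
tool_pos: [0.5268, -0.137, 0.2165]
ee_rot: [0.001, 0.694, 0.72, 0.001]
ft_force: [-3.6, 2.0, 21.0]
grip_width: -0.0001
finger_force: 10.7
clock: 9.0
tool_pos: [0.5268, -0.137, 0.2165]
ee_rot: [0.001, 0.694, 0.72, 0.001]
ft_force: [-4.7, 2.0, 21.9]
grip_width: 0.0001
finger_force: 10.7
```

```bash
python3 -m inch '[{"gripper":255,"dp":[0,0,0.1],"yaw":0},{"gripper":255,"dp":[0,0,0.2],"yaw":0},{"gripper":255,"dp":[0,0,0.2],"yaw":0},{"gripper":255,"dp":[-0.01,0.23,0.2],"yaw":0},{"gripper":255,"dp":[-0.01,0.23,0.2],"yaw":0},{"gripper":255,"dp":[-0.01,0.23,0.2],"yaw":0}]'
python3 snap.py 5 wrist side
```

```text
clock: 9.6
tool_pos: [0.5243, -0.1019, 0.2432]
ee_rot: [-0.001, 0.693, 0.721, -0.001]
ft_force: [0.2, 0.3, -0.4]
grip_width: 0.0
finger_force: 0.0
9.65 [ 0.52453125 -0.10237778  0.24340582] [-3.54307259e-04  6.93434250e-01  7.20519654e-01 -4.94184225e-04] [-0.06854371 -0.36767669 -0.96242426] -5.593591542241172e-05
```

View pics/wrist_5.png

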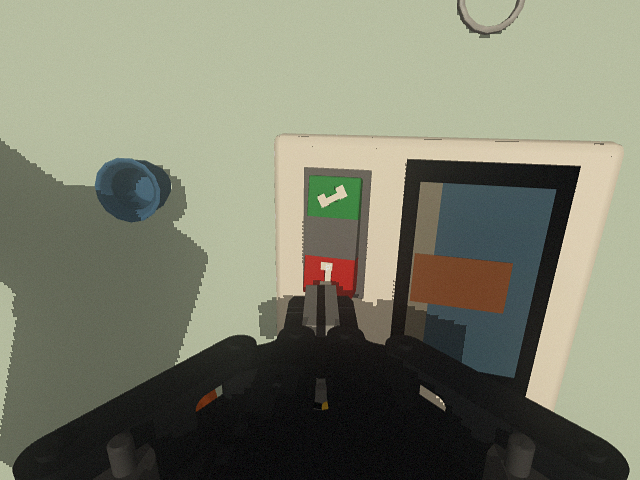

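The rocker is still at green, and the tips at (321,286) are over the outer part of the red end. Pressing.

```bash
python3 -m inch '[{"gripper":255,"dp":[0,0,-0.05],"yaw":0},{"gripper":255,"dp":[0,0,-0.1],"yaw":0},{"gripper":255,"dp":[0,0,-0.1],"yaw":0}]'
python3 -m inch '[{"gripper":255,"dp":[0,0,-0.015],"yaw":0},{"gripper":255,"dp":[0,0,-0.03],"yaw":0},{"gripper":255,"dp":[0,0,-0.03],"yaw":0}]'
python3 -m inch '[{"gripper":255,"dp":[0,0,-0.01],"yaw":0},{"gripper":255,"dp":[0,0,-0.02],"yaw":0},{"gripper":255,"dp":[0,0,-0.02],"yaw":0}]'
```

```text
clock: 10.0
tool_pos: [0.5244, -0.1027, 0.2279]
ee_rot: [-0.001, 0.694, 0.72, -0.0]
ft_force: [0.9, -0.1, 0.2]
grip_width: 0.0002
finger_force: 0.0
clock: 10.3
tool_pos: [0.5249, -0.1026, 0.2247]
ee_rot: [0.0, 0.694, 0.72, -0.0]
ft_force: [0.1, -0.9, 1.3]
grip_width: 0.0001
finger_force: 0.4
clock: 10.6
tool_pos: [0.5251, -0.1027, 0.222]
ee_rot: [0.001, 0.694, 0.72, 0.0]
ft_force: [-0.9, -1.6, 4.1]
grip_width: -0.0002
finger_force: 1.8
```

```bash
python3 -m inch '[{"gripper":255,"dp":[0,0,-0.01],"yaw":0},{"gripper":255,"dp":[0,0,-0.015],"yaw":0},{"gripper":255,"dp":[0,0,-0.015],"yaw":0}]'
python3 -m inch '[{"gripper":255,"dp":[0,0,-0.005],"yaw":0},{"gripper":255,"dp":[0,0,-0.005],"yaw":0},{"gripper":255,"dp":[0,0,-0.005],"yaw":0}]'
```

```text
clock: 10.9
tool_pos: [0.5254, -0.1028, 0.2208]
ee_rot: [0.001, 0.694, 0.72, 0.0]
ft_force: [-2.4, -3.6, 11.4]
grip_width: -0.0001
finger_force: 6.5
clock: 11.2
tool_pos: [0.5254, -0.1028, 0.2205]
ee_rot: [0.001, 0.694, 0.72, 0.0]
ft_force: [-3.1, -2.6, 17.5]
grip_width: -0.0
finger_force: 8.8
```

Hard stop reached (17.5 N). I retreat upward and to the robot's left, then check.

```bash
python3 -m inch '[{"gripper":255,"dp":[0,0,0.1],"yaw":0},{"gripper":255,"dp":[0,0,0.4],"yaw":0},{"gripper":255,"dp":[0,0,0.8],"yaw":0},{"gripper":255,"dp":[0,0,0.8],"yaw":0},{"gripper":255,"dp":[-0.3,-0.2,0.8],"yaw":0},{"gripper":255,"dp":[-0.3,-0.2,0.8],"yaw":0},{"gripper":255,"dp":[-0.3,-0.2,0.8],"yaw":0},{"gripper":255,"dp":[-0.3,-0.2,0.8],"yaw":0}]'
python3 snap.py 6 side scene wrist
python3 - <<'E'
import cv2,numpy as np
s=cv2.imread('pics/side_6.png');a=cv2.imread('pics/side_0.png');w=cv2.imread('pics/wrist_6.png')
o=np.zeros((600,800,3),np.uint8)
o[:240,:400]=cv2.resize(a[225:405,290:530],(400,240));o[:240,400:]=cv2.resize(s[225:405,290:530],(400,240))
o[240:,:480]=cv2.resize(w,(480,360));cv2.imwrite('pics/cmp.png',o)
E
```

```text
clock: 12.0
tool_pos: [0.48, -0.132, 0.3382]
ee_rot: [-0.001, 0.694, 0.72, 0.0]
ft_force: [-0.0, 0.4, 0.2]
grip_width: 0.0002
finger_force: 0.0
12.1 [ 0.48042435 -0.13195246  0.33825109] [-2.81676997e-04  6.93264076e-01  7.20683553e-01  2.39447622e-04] [-1.26440369 -0.26645326  0.26279206] -0.0001608138745833672
```

View pics/cmp.png

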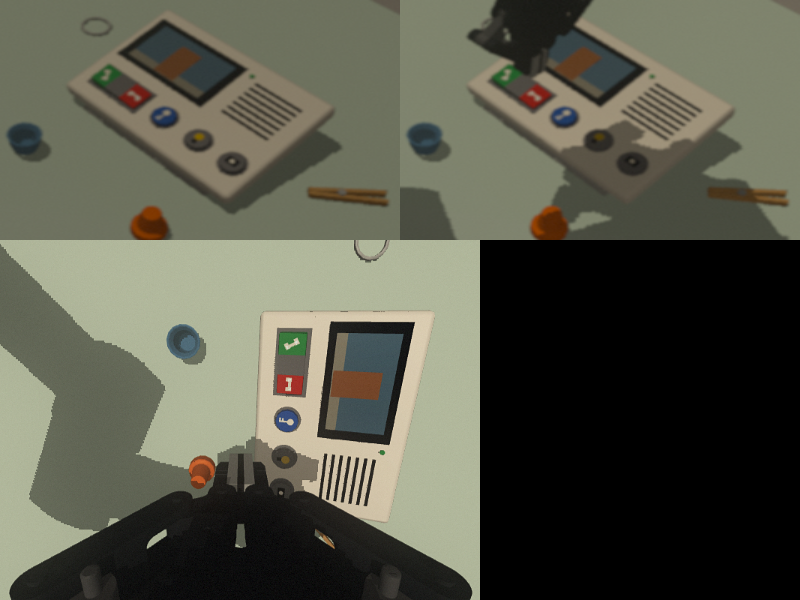

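The station, stopper, pot, peg and keyring are where they were. The rocker is back at red (in the wrist panel the red end is foreshortened and the green end raised), and the blue key is up. Handing in.

```bash
python3 -c "
from rig import manip;print(manip.sign_off())"
```

```text
the job is handed in; nothing more can be done
None
```

I opened the line with the green end, held the blue door key fully down for about 2.3 s, and closed the line with the red end; the last pictures showed nothing around the intercom moved, and the job is handed in at about 12 s on the robot's clock.

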